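# Count three tablets into the tray's trough and shut its cover

## Robot

A 6-joint arm with a two-finger parallel gripper is mounted at the origin on a cart in front of the work surface, level with it; the furniture and walls round the work are solid. World frame = base frame: x ahead of the robot, y to its left, z up, the work surface at z = 0. Lengths are in m, angles in rad, forces in N, time in s.
With the tool pointing down it reaches from about 0.375 to 0.75 m from the base axis. Payload 9 kg.
Tool frame: the origin (TCP) lies at the very end of the fingers, on their centre line; the grasp point (between the pads) lies 19 mm behind it; z points along the fingers, y is the line along which they close (so a half turn about z gives the same grasp; the last joint's range is limited). The gripper opens to 85 mm and grips with 20 to 120 N. Pads are 22 mm wide; open, the fingers measure 114 mm over their backs; the gripper's body (76 mm by 85 mm) begins 54 mm behind the grasp point. The pads swing forward as they close: fully open they stand 13 mm farther back than shut.
Start: joints at [-1.406, 0.104, 0.097, 1.564, 0, 1.353], TCP at [0.224, -0.557, 0.231] pointing down, gripper open.
Joint ranges: [-2.99, 2.99], [-0.84, 1.86], [-1.1, 1.16], [-1.84, 2.11], [-1.51, 1.56], [-3.14, 3.14]. Speed limits (rad/s): [2.22, 2.22, 2.57, 3.14, 3.14, 3.14].

## Interface

Orientations are given as a rotation vector (axis times angle).
In Python, from plant import r gives the robot as it stands.
- The arm moves only by the tool move_arm, never from a script. Its argument "increments" is a list of rows, each a list of 5 numbers: the shift along the world's x, y, z in mm, then the turn about the world's z in rad, then the closure in counts, from 0 (fully open) to 255 (shut). A call has 1 to 12 rows; each row is the pose to reach, as a shift and turn from the pose commanded when the call began; what a row does not reach only later rows make up. A row lasts 1/12 s, in which the tool goes at most 41.7 mm and 7.16 degrees, less where a joint would pass 70% of its speed; a pose out of reach is approached as far as the arm can. A call with a gripper value outside its range is refused whole. The fingers move at their own pace and stop on an object; "grip_force" is the grip in N (left out, the last holds). Time passes only in rows, so rows that repeat a pose let the fingers close. It gives the time, the measured TCP pose, the force, the opening and the grip force at its end, in the units of the state.
- r.read_state(): the state, without advancing time (a new reading comes with each control period).
- r.grab_frame(name): name is "scene" or "top" or "wrist"; returns a dict with "color" (400x640x3 uint8, red, green, blue), "fx", "fy", "cx", "cy" (pixels), "camera_from_world" (4x4, takes a point from world to camera coordinates). Camera axes: x right, y down, z forward; pixel columns grow to the right and rows downward; lengths in m; the calibration is good to about 2 mm. A picture is of the moment at which its call begins. There is no depth.
- r.hand_in(): hands the job in; it is judged then, once.
The state is a dict: "clock": time; "qpos": joint angles; "qd": joint speeds; "effort": joint torques, N m; "tool_pos": TCP position; "tool_rot": TCP orientation; "ft_force": force on the tool from outside, world axes, zero at the start; "torque": the same for the moment, N m; "gripper_width": finger opening in m; "grasp_force": force on a finger pad.
Only numpy, scipy, OpenCV 4.12 (cv2) and the standard library are available. Lean on these libraries where they do the work, as an engineer would, in place of code of your own. Each camera call takes 0.05 s, during which the arm holds its last target. There are 200 camera calls.

## Task

Count off a patient's dose on the tablet counting tray: with closed fingertips sweep exactly three of the five tablets across the plate into the trough, leaving the other two lying on the plate, then push the trough's cover over and press it fully shut on the counted ones. Any three will do; the tablets crumble easily, so only push them gently, never pinch one or pick it up, and leave the jar, the carton and the vials beside the tray where they stand.

Things in the scene. Friction and masses are not known exactly. Their poses are not given: they have to be found in the camera images.
- tray: tablet counting tray, blue-grey plastic, 170 (its x) x 250 (its y) x 36 mm; it stands fast on rubber feet. Origin: centre of its footprint at table height; z up, y from counting plate to trough (roughly to the robot's left), x away from the robot at yaw 0. Rim walls 4 mm thick rise to z = 34 mm all round, lower or open only at two pouring mouths at the near corners
- plate (a point): centre of the flat counting plate's top: tray frame (0, -25, 24) mm, axes as the tray's. The plate spans x = -81 to 81 and y = -121 to 71 mm of the tray; nothing stands between it and the trough. In its right wall is a pouring gap 38 mm wide at the near corner
- trough (a point): centre of the trough floor: tray frame (0, 103, 8) mm, axes as the tray's. From the plate's edge (tray y = 71 mm, z = 24 mm) a smooth slope runs down to the floor at y = 85 mm; the floor runs on to y = 121 mm, where the outer wall rises to z = 34 mm. The trough is 162 mm long (x)
- cover (a joint): hinge of the trough's cover in rad: 0 = closed, flat over the trough with its top at z = 37.5 mm of the tray; about 1.57 = upright; at the start it stands open, leaning outwards at 1.75 to 2.15; stop at 2.2. The hinge is slightly stiff: the cover stays at whatever angle it is left, and less than 2 N at its free edge moves it. It closes by tipping towards the plate (the tray's -y)
- cover_edge (a point): middle of the cover's free edge. The cover is a plate 168 mm long (the tray's x), greyish white, 51 mm from hinge line to free edge and 3 mm thick, with a small finger lip of 5 mm diameter along the middle of the free edge
- cover_hinge (a point): middle of the cover's hinge line, which runs along the tray's x on top of the trough's outer wall: tray frame (0, 123, 36) mm
- tablet_1: one of five identical white soluble tablets: disc 28 mm in diameter, 9 mm thick, 10 to 14 g, with a score line; lies flat on the counting plate at the start, no two closer than 32 mm between centres. Three lie in a row nearer the trough, two farther back. Origin: its centre; z is the disc's axis
- tablet_2: one of five identical white soluble tablets: disc 28 mm in diameter, 9 mm thick, 10 to 14 g, with a score line; lies flat on the counting plate at the start, no two closer than 32 mm between centres. Three lie in a row nearer the trough, two farther back. Origin: its centre; z is the disc's axis
- tablet_3: one of five identical white soluble tablets: disc 28 mm in diameter, 9 mm thick, 10 to 14 g, with a score line; lies flat on the counting plate at the start, no two closer than 32 mm between centres. Three lie in a row nearer the trough, two farther back. Origin: its centre; z is the disc's axis
- tablet_4: one of five identical white soluble tablets: disc 28 mm in diameter, 9 mm thick, 10 to 14 g, with a score line; lies flat on the counting plate at the start, no two closer than 32 mm between centres. Three lie in a row nearer the trough, two farther back. Origin: its centre; z is the disc's axis
- tablet_5: one of five identical white soluble tablets: disc 28 mm in diameter, 9 mm thick, 10 to 14 g, with a score line; lies flat on the counting plate at the start, no two closer than 32 mm between centres. Three lie in a row nearer the trough, two farther back. Origin: its centre; z is the disc's axis
- stock_jar: clear jar with white screw lid and blue label, 73 mm in diameter, 127 mm tall, standing right of the tray; origin at the centre of its underside; leave it alone
- tablet_box_1: white medicine carton lying flat, 71 x 105 x 24 mm, between tray and robot; origin at the centre of its underside; leave it alone
- copper_cap_vial_1: small white vial with a brown cap, 26 mm in diameter, 44 mm tall, between tray and robot; origin at the centre of its underside; leave it alone
- vial_blue_cap: dark brown vial with a blue cap, 31 mm in diameter, 66 mm tall, between tray and robot, nearer the trough; origin at the centre of its underside; leave it alone

How it is judged:
At the end, for the whole second after the job is handed in: Exactly three of the five tablets, any three, rest in the trough (centre less than 12 mm above its floor, so below the plate), the other two rest flat on the counting plate, and the cover is shut to within 0.06 rad (3 mm at its free edge) (((z of each of tablet_1, tablet_2, tablet_3 in the frame of tray below 0.02 m and z of each of tablet_4, tablet_5 in the frame of tray above 0.026 m) or (z of each of tablet_1, tablet_2, tablet_4 in the frame of tray below 0.02 m and z of each of tablet_3, tablet_5 in the frame of tray above 0.026 m) or (z of each of tablet_1, tablet_2, tablet_5 in the frame of tray below 0.02 m and z of each of tablet_3, tablet_4 in the frame of tray above 0.026 m) or (z of each of tablet_1, tablet_3, tablet_4 in the frame of tray below 0.02 m and z of each of tablet_2, tablet_5 in the frame of tray above 0.026 m) or (z of each of tablet_1, tablet_3, tablet_5 in the frame of tray below 0.02 m and z of each of tablet_2, tablet_4 in the frame of tray above 0.026 m) or (z of each of tablet_1, tablet_4, tablet_5 in the frame of tray below 0.02 m and z of each of tablet_2, tablet_3 in the frame of tray above 0.026 m) or (z of each of tablet_2, tablet_3, tablet_4 in the frame of tray below 0.02 m and z of each of tablet_1, tablet_5 in the frame of tray above 0.026 m) or (z of each of tablet_2, tablet_3, tablet_5 in the frame of tray below 0.02 m and z of each of tablet_1, tablet_4 in the frame of tray above 0.026 m) or (z of each of tablet_2, tablet_4, tablet_5 in the frame of tray below 0.02 m and z of each of tablet_1, tablet_3 in the frame of tray above 0.026 m) or (z of each of tablet_3, tablet_4, tablet_5 in the frame of tray below 0.02 m and z of each of tablet_1, tablet_2 in the frame of tray above 0.026 m)) and value of joint cover below 0.06 rad and x of tablet_1 in the frame of tray between -0.083 and 0.083 m and x of tablet_2 in the frame of tray between -0.083 and 0.083 m and x of tablet_3 in the frame of tray between -0.083 and 0.083 m and x of tablet_4 in the frame of tray between -0.083 and 0.083 m and x of tablet_5 in the frame of tray between -0.083 and 0.083 m and y of tablet_1 in the frame of tray between -0.122 and 0.123 m and y of tablet_2 in the frame of tray between -0.122 and 0.123 m and y of tablet_3 in the frame of tray between -0.122 and 0.123 m and y of tablet_4 in the frame of tray between -0.122 and 0.123 m and y of tablet_5 in the frame of tray between -0.122 and 0.123 m and z of each of tablet_1, tablet_2, tablet_3, tablet_4, tablet_5 in the frame of tray below 0.032 m and linear speed of each of tablet_1, tablet_2, tablet_3, tablet_4, tablet_5 below 0.02 m/s); the robot touches nothing.
It fails at once if a tablet is lifted more than 15 mm above the plate (z of any of tablet_1, tablet_2, tablet_3, tablet_4, tablet_5 in the frame of tray above 0.0435 m).
It fails at once if a tablet is pinched or pressed hard enough to crumble it (over 15 N) (contact force between the fingers and tablet_1 above 15 N or contact force between the fingers and tablet_2 above 15 N or contact force between the fingers and tablet_3 above 15 N or contact force between the fingers and tablet_4 above 15 N or contact force between the fingers and tablet_5 above 15 N).
It fails at once if the jar, the carton or a vial beside the tray is moved by more than 20 mm or tipped (distance of any of tablet_box_1, copper_cap_vial_1, vial_blue_cap, stock_jar from where it was at the start of the episode above 0.02 m or angle between any of tablet_box_1, copper_cap_vial_1, vial_blue_cap, stock_jar's own z axis and vertical above 0.35 rad).
It also fails if it takes over 54 s, if anything falls off the work surface, if the arm or the gripper's body presses on something with over 40 N, if the wrist force passes 120 N, or if a joint passes its speed limit or range.

## Working session

There is one attempt and no reset: what is moved stays moved. The work goes in short steps, Python scripts to look and compute and a tool call to move; the robot and the scene stay as the last step left them, time stands still between calls to the robot, and variables do not carry over. Pictures are saved under pics/ and viewed, at most 10 in all, crops included, and the job is handed in when it is done.

Besides the shell and the picture viewer there is one more tool, called after ">>>" by a JSON object that holds its "name" and its "arguments", one argument or row to a line. move_arm: Moves the arm, as the interface text tells. Its arguments: {"type":"object","properties":{"increments":{"type":"array"},"grip_force":{"type":"number"}},"required":["increments"]}

```bash
mkdir -p pics; python3 - <<'E'
from plant import r
import cv2,numpy as np,pickle
s=r.read_state();print(s)
F={}
for n in("top","scene"):
    f=r.grab_frame(n);F[n]=f;cv2.imwrite(f"pics/{n}0.png",f["color"][:,:,::-1])
    print(n,f["fx"],f["cx"],f["cy"],np.round(f["camera_from_world"],3).tolist())
pickle.dump(F,open("f0.pkl","wb"))
E
```

```text
{'clock': 0.0, 'qpos': array([-1.40569067e+00,  1.04722918e-01,  9.64656409e-02,  1.56389851e+00,
       -1.55193182e-05,  1.35308276e+00]), 'qd': array([-4.25553127e-04, -5.05773368e-04,  1.22405145e-05, -1.00185642e-03,
        6.02381690e-06,  1.90560959e-04]), 'effort': array([-1.37633094e-05, -5.56943536e+01,  5.03639245e+01,  1.75336248e-02,
       -5.04702821e-04,  4.93163952e-06]), 'tool_pos': array([ 0.22406253, -0.55623101,  0.2305065 ]), 'tool_rot': array([-3.08288330e+00, -5.97407252e-01, -3.17809811e-05]), 'ft_force': array([ 1.16810121, -0.09856241,  0.71872074]), 'torque': array([ 0.03266908, -0.09202434,  0.0233477 ]), 'grasp_force': 0.0, 'gripper_width': 0.08494328240184076}
top 396.6125538922593 313.59833720953566 201.14367823697728 [[0.018, -0.999, 0.027, -0.029], [-0.987, -0.022, -0.162, 0.493], [0.163, -0.024, -0.986, 0.875], [0.0, 0.0, 0.0, 1.0]]
scene 382.24921401178005 317.6149816583816 202.94262239422318 [[0.765, -0.644, -0.008, -0.36], [-0.417, -0.486, -0.768, 0.243], [0.491, 0.591, -0.64, 0.656], [0.0, 0.0, 0.0, 1.0]]
```

View pics/top0.png

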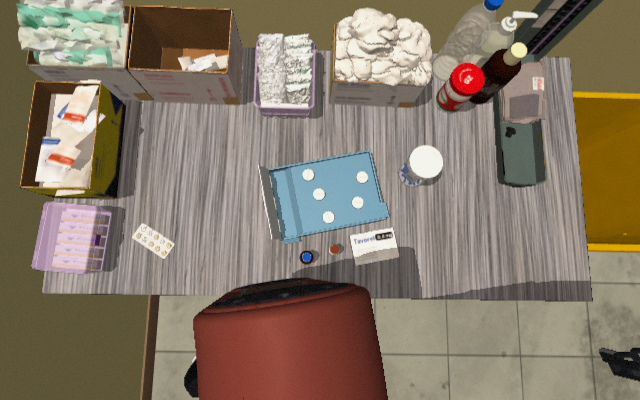

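View pics/scene0.png

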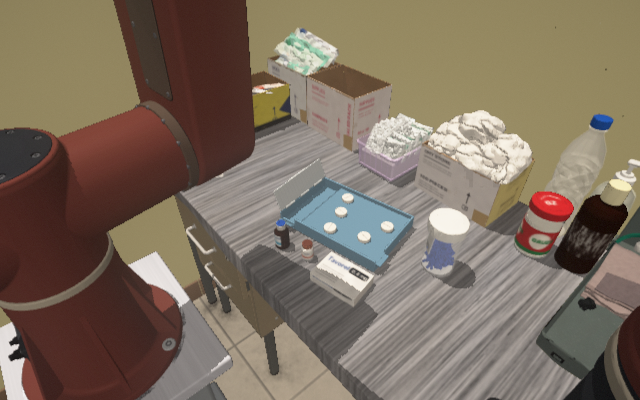

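The top view shows the tray at columns 262–388 and rows 152–242. The row tablets are at (308,175), (319,194) and (328,217); the back ones are at (362,177) and (358,202). The cover is at the left edge and leans outward. The scene view shows the same layout, with the vials and carton on the robot side.

```bash
cat > h.py <<'E'
import numpy as np,cv2
def ray(f,u,v,z):
    M=f["camera_from_world"];R,t=M[:3,:3],M[:3,3]
    c=-R.T@t;d=R.T@np.array([(u-f["cx"])/f["fx"],(v-f["cy"])/f["fy"],1]);return c+d*(z-c[2])/d[2]
def px(f,p):
    q=f["camera_from_world"]@np.append(p,1);return f["fx"]*q[0]/q[2]+f["cx"],f["fy"]*q[1]/q[2]+f["cy"]
def blue(f):
    h=cv2.cvtColor(f["color"],cv2.COLOR_RGB2HSV)
    m=cv2.inRange(h,(95,70,60),(112,255,255));m=cv2.morphologyEx(m,cv2.MORPH_CLOSE,np.ones((3,3)))
    cs=max(cv2.findContours(m,cv2.RETR_EXTERNAL,cv2.CHAIN_APPROX_NONE)[0],key=cv2.contourArea);return m,cs
def tabs(f,cs,T=None):
    m=np.zeros(f["color"].shape[:2],np.uint8);cv2.drawContours(m,[cv2.convexHull(cs)],-1,255,-1)
    h=cv2.cvtColor(f["color"],cv2.COLOR_RGB2HSV);w=cv2.inRange(h,(0,0,140),(180,60,255))&m
    n,_,st,c=cv2.connectedComponentsWithStats(w)
    return [(c[i],st[i,4]) for i in range(1,n) if 40<st[i,4]<2000]
E
python3 - <<'E'
import pickle,cv2,numpy as np;from h import *
F=pickle.load(open("f0.pkl","rb"))
for n in("top","scene"):
    f=F[n];m,cs=blue(f)
    print(n,cv2.contourArea(cs),cv2.minAreaRect(cs))
    hull=cv2.convexHull(cs);ap=cv2.approxPolyDP(hull,4,True)[:,0]
    for p in ap: print(p,np.round(ray(f,*p,0.034)[:2],4))
    for c,a in tabs(f,cs): print("tab",c.round(1),a,np.round(ray(f,*c,0.0325)[:2],4))
f=F["top"];c=f["color"][130:265,240:460,::-1];cv2.imwrite("pics/c0.png",cv2.resize(c,None,fx=3.6,fy=3.6,interpolation=2))
E
```

```text
top 7334.0 ((328.6346130371094, 195.67306518554688), (76.09306335449219, 108.8444595336914), 78.69007110595703)
[369 150] [ 0.6215 -0.1492]
[388 216] [ 0.4639 -0.1928]
[284 243] [0.3967 0.0464]
[269 169] [0.5691 0.0868]
tab [307.8 174.4] 126 [ 0.5586 -0.0045]
tab [361.5 176.9] 127 [ 0.5558 -0.1314]
tab [318.5 193.9] 130 [ 0.5126 -0.0305]
tab [357.3 202.1] 134 [ 0.4952 -0.1214]
tab [328.1 216.8] 132 [ 0.4593 -0.0536]
scene 3095.0 ((343.6473388671875, 217.90818786621094), (126.38851928710938, 54.07200622558594), 17.715791702270508)
[409 221] [ 0.6039 -0.1544]
[389 244] [ 0.5179 -0.1729]
[370 251] [ 0.4741 -0.1611]
[276 223] [0.378  0.0307]
[326 189] [0.5411 0.051 ]
[342 189] [0.5706 0.0256]
tab [347.1 197.7] 110 [ 0.5582 -0.0056]
tab [340.5 211.4] 124 [ 0.5127 -0.0316]
tab [386.5 226.2] 132 [ 0.5552 -0.1326]
tab [329.3 227.2] 133 [ 0.4589 -0.0543]
tab [363.3 236.6] 144 [ 0.4944 -0.1224]
```

View pics/c0.png

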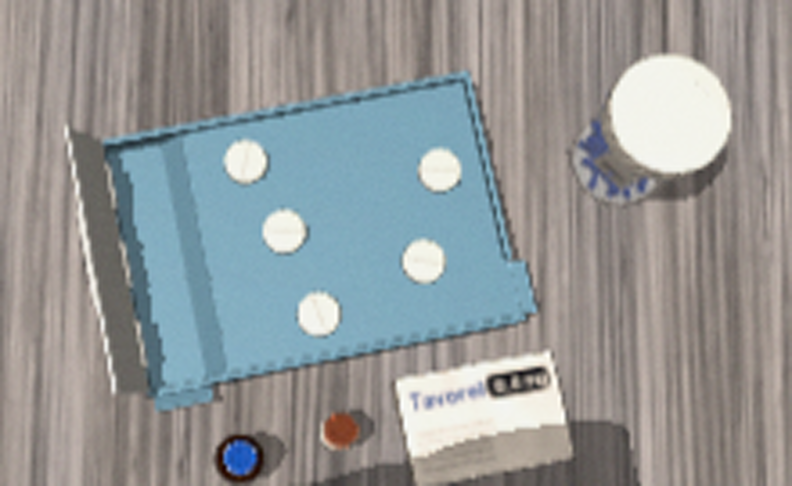

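```bash
cat >> h.py <<'E'
def totray(o,yaw,p):
    c,s=np.cos(yaw),np.sin(yaw);d=np.asarray(p)[:2]-o;return np.array([c*d[0]+s*d[1],-s*d[0]+c*d[1]])
def toworld(o,yaw,p):
    c,s=np.cos(yaw),np.sin(yaw);return o+np.array([c*p[0]-s*p[1],s*p[0]+c*p[1]])
E
python3 - <<'E'
import pickle,cv2,numpy as np;from h import *
f=pickle.load(open("f0.pkl","rb"))["top"]
g=lambda x,y,z:ray(f,240+x/3.6-.36,130+y/3.6-.36,z)[:2]
def ang(a,b): d=b-a;return np.arctan2(d[1],d[0])
A=g(468,72,.034);print("far wall",ang(A,g(118,142,.034))-np.pi/2)
print("edge",ang(g(214,378,.024),g(165,150,.024)))
print("right",ang(g(505,258,.034),A))
print("near",ang(g(400,350,.034),g(160,395,.034))-np.pi/2)
yaw=.226
R=lambda p:toworld(np.zeros(2),yaw,p)
o=A-R((.085,-.125));print("o",o)
for n,p in dict(edge1=g(214,378,.024),edge2=g(165,150,.024),near=g(400,350,.034),right=g(505,258,.034)).items(): print(n,totray(o,yaw,p).round(4))
for t in [(.5586,-.0045),(.5558,-.1314),(.5126,-.0305),(.4952,-.1214),(.4593,-.0536)]: print("t",totray(o,yaw,t).round(4))
print("jar",g(670,115,.127),"vial",g(240,457,.066),"cap",g(340,428,.044))
E
```

```text
far wall 0.22843242926292007
edge 0.2356704586703886
right 0.1867961317955036
near 0.20561198384890367
o [ 0.51158744 -0.04796813]
edge1 [-0.0784  0.0802]
edge2 [0.0755 0.0817]
near [-0.0859 -0.0399]
right [-0.0415 -0.12  ]
t [0.0556 0.0318]
t [ 0.0244 -0.0912]
t [0.0049 0.0168]
t [-0.0324 -0.0679]
t [-0.0522  0.0062]
jar [ 0.57078055 -0.25544342] vial [ 0.36618799 -0.0048385 ] cap [ 0.385921   -0.06734663]
```

>>> {"name": "move_arm", "arguments": {
  "increments": [
    [20,33,0,-0.02,255],
    [40,66,0,-0.04,255],
    [60,99,0,-0.06,255],
    [80,132,0,-0.08,255],
    [100,165,0,-0.1,255],
    [120,198,0,-0.12,255],
    [140,231,0,-0.14,255],
    [160,264,0,-0.157,255],
    [180,297,0,-0.157,255],
    [200,330,0,-0.157,255],
    [220,363,0,-0.157,255],
    [240,396,0,-0.157,255]
  ],
  "grip_force": 20
}}

```text
clock: 1.1
tool_pos: [0.4646, -0.1587, 0.2312]
tool_rot: [3.122, 0.354, -0.0]
ft_force: [-0.0, -1.1, -0.4]
gripper_width: 0.0002
grasp_force: 0.0
```

>>> {"name": "move_arm", "arguments": {
  "increments": [
    [20,30,-20,0,255],
    [40,60,-40,0,255],
    [57,91,-70,0,255],
    [57,91,-100,0,255],
    [57,91,-130,0,255],
    [57,91,-150,0,255],
    [57,91,-150,0,255],
    [57,91,-150,0,255]
  ]
}}

```text
clock: 1.77
tool_pos: [0.5202, -0.0692, 0.0806]
tool_rot: [-3.121, -0.354, 0.003]
ft_force: [0.4, 0.5, 0.9]
gripper_width: -0.0
grasp_force: 0.0
```

```bash
python3 - <<'E'
from plant import r
import cv2,numpy as np;from h import *
s=r.read_state();print(s["clock"],s["tool_pos"],s["tool_rot"],s["gripper_width"],s["ft_force"])
a=r.grab_frame("scene");b=r.grab_frame("top");w=r.grab_frame("wrist")
i=np.hstack([cv2.resize(a["color"][140:300,230:450],(400,291)),cv2.resize(w["color"],(400,291),interpolation=cv2.INTER_AREA)])
cv2.imwrite("pics/p1.png",i[:,:,::-1])
print(px(a,s["tool_pos"]),px(b,s["tool_pos"]),px(w,s["tool_pos"]))
E
```

```text
1.7667 [ 0.52019503 -0.06921455  0.08063023] [-3.12052841 -0.35385933  0.00339123] -1.3524736958418796e-05 [0.37933611 0.46010217 0.93147486]
(np.float64(355.6466340701638), np.float64(201.72201766332964)) (np.float64(336.8021884342885), np.float64(187.03420519367685)) (np.float64(320.7240667157484), np.float64(258.6872646975744))
```

View pics/p1.png

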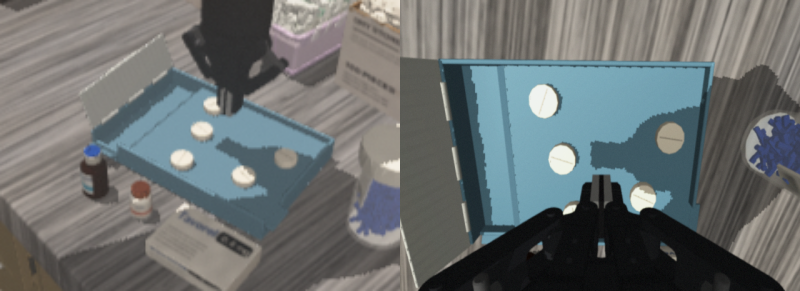

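The scene crop shows the closed tip hanging behind the middle tablet. The wrist view shows the tips aligned with the tray, about 18 mm deep. I'll descend and sweep the middle tablet.

>>> {"name": "move_arm", "arguments": {
  "increments": [
    [1,0,-20,0,255],
    [1,0,-40,0,255],
    [1,0,-53,0,255],
    [1,0,-53,0,255],
    [1,0,-53,0,255],
    [0,6,-53,0,255],
    [-2,12,-53,0,255],
    [-3,18,-53,0,255],
    [-4,24,-53,0,255],
    [-6,30,-53,0,255],
    [-7,36,-53,0,255],
    [-8,42,-53,0,255]
  ]
}}

```text
clock: 2.92
tool_pos: [0.513, -0.0269, 0.0285]
tool_rot: [3.121, 0.354, 0.0]
ft_force: [0.2, -0.2, 0.2]
gripper_width: -0.0004
grasp_force: 0.1
```

```bash
python3 - <<'E'
from plant import r
import cv2,numpy as np;from h import *
s=r.read_state();print(s["clock"],s["tool_pos"],s["ft_force"])
o=np.array([.5116,-.048]);print(totray(o,.226,s["tool_pos"]))
for n in("top","scene"):
    f=r.grab_frame(n);m,cs=blue(f)
    for c,a in tabs(f,cs): print(n,a,totray(o,.226,ray(f,*c,.0325)).round(4))
E
```

```text
2.9167 [ 0.513028   -0.02686509  0.02847936] [ 0.18751087 -0.22642662  0.19278729]
[0.00612762 0.02027747]
top 76 [ 0.0226 -0.0948]
top 111 [-0.0323 -0.0682]
scene 62 [0.0011 0.045 ]
scene 127 [-0.0522  0.0061]
```

>>> {"name": "move_arm", "arguments": {
  "increments": [
    [-1,6,0,0,255],
    [-3,12,0,0,255],
    [-4,18,0,0,255],
    [-5.5,24,0,0,255],
    [-7,30,0,0,255],
    [-8,36,0,0,255],
    [-10,42,0,0,255],
    [-11,46,0,0,255],
    [-11,46,0,0,255],
    [-11,46,0,0,255],
    [-10,40,20,0,255],
    [-10,40,45,0,255]
  ]
}}

```text
clock: 4.02
tool_pos: [0.5016, 0.012, 0.0719]
tool_rot: [-3.121, -0.353, 0.006]
ft_force: [0.7, 0.4, 1.2]
gripper_width: 0.0001
grasp_force: 0.0
```

```bash
python3 - <<'E'
from plant import r
import cv2,numpy as np;from h import *
s=r.read_state();print(s["clock"],s["tool_pos"],s["ft_force"])
o=np.array([.5116,-.048]);print(totray(o,.226,s["tool_pos"]))
a=r.grab_frame("scene");w=r.grab_frame("wrist")
i=np.hstack([cv2.resize(a["color"][140:300,230:450],(400,291)),cv2.resize(w["color"],(400,291),interpolation=cv2.INTER_AREA)])
cv2.imwrite("pics/p2.png",i[:,:,::-1])
E
```

```text
4.0167 [0.50160654 0.01203303 0.07190941] [0.7068734  0.42473719 1.17885824]
[0.00371293 0.06074577]
```

View pics/p2.png

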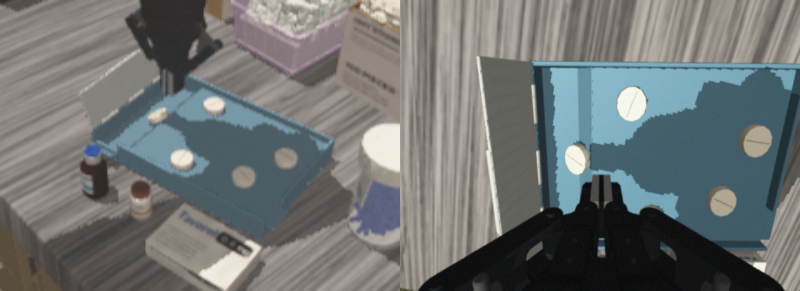

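The wrist view shows the middle tablet at (577,159), tilted on the slope. I'll triangulate it before nudging it down.

```bash
cat >> h.py <<'E'
def look(r,names=("scene","wrist"),z=.0325,show=True):
    o=np.array([.5116,-.048]);F={}
    s=r.read_state();print(round(s["clock"],2),"tcp tray",totray(o,.226,s["tool_pos"]).round(4),s["tool_pos"].round(4),"f",s["ft_force"].round(1))
    for n in names:
        f=F[n]=r.grab_frame(n);m,cs=blue(f)
        for c,a in tabs(f,cs): print(n,c.round(0),a,"z.0325",totray(o,.226,ray(f,*c,.0325)).round(4),"z.017",totray(o,.226,ray(f,*c,.017)).round(4))
    return F
E
python3 -c "
from plant import r
from h import *
look(r)"
```

```text
4.12 tcp tray [0.0074 0.0593] [0.5056 0.0114 0.0772] f [ 0.2 -0.4 -0.4]
scene [347. 198.] 108 z.0325 [0.0551 0.031 ] z.017 [0.0715 0.0411]
scene [316. 203.] 71 z.0325 [-0.0034  0.0782] z.017 [0.0113 0.0896]
scene [329. 227.] 126 z.0325 [-0.0521  0.0061] z.017 [-0.0387  0.0155]
wrist [371. 143.] 1950 z.0325 [0.0572 0.0324] z.017 [0.0556 0.03  ]
wrist [576. 195.] 1495 z.0325 [ 0.0262 -0.0908] z.017 [ 0.0219 -0.1036]
wrist [282. 220.] 1266 z.0325 [0.0109 0.0847] z.017 [0.0053 0.0867]
wrist [520. 280.] 1187 z.0325 [-0.0304 -0.0671] z.017 [-0.0394 -0.0778]
wrist [588. 336.] 74 z.0325 [-0.0727 -0.1205] z.017 [-0.0853 -0.1358]
```

>>> {"name": "move_arm", "arguments": {
  "increments": [
    [1,-4,-25,0,255],
    [1,-4,-50,0,255],
    [1,-4,-50,0,255],
    [0,2,-50,0,255],
    [-2,8,-50,0,255],
    [-3,14,-50,0,255],
    [-4,18,-50,0,255],
    [-5,22,-50,0,255],
    [-5,22,-50,0,255],
    [-5,22,-50,0,255],
    [-3,14,-20,0,255],
    [0,0,10,0,255]
  ]
}}

```text
clock: 5.22
tool_pos: [0.5008, 0.0134, 0.0816]
tool_rot: [-3.119, -0.356, 0.008]
ft_force: [1.9, -1.1, 0.9]
gripper_width: -0.0001
grasp_force: 0.0
```

```bash
python3 -c "
from plant import r
from h import *
look(r)"
```

```text
5.22 tcp tray [0.0032 0.0623] [0.5008 0.0134 0.0816] f [ 1.9 -1.1  0.9]
scene [347. 198.] 108 z.0325 [0.0551 0.031 ] z.017 [0.0715 0.0411]
scene [311. 203.] 93 z.0325 [-0.0108  0.0887] z.017 [0.0037 0.1003]
scene [329. 227.] 126 z.0325 [-0.0521  0.0061] z.017 [-0.0387  0.0155]
wrist [364. 141.] 1690 z.0325 [0.0572 0.0323] z.017 [0.0556 0.0302]
wrist [556. 190.] 1298 z.0325 [ 0.0261 -0.0908] z.017 [ 0.0221 -0.1025]
wrist [259. 213.] 1164 z.0325 [0.0112 0.0991] z.017 [0.0061 0.1023]
wrist [505. 270.] 1053 z.0325 [-0.0305 -0.0671] z.017 [-0.0389 -0.077 ]
wrist [391. 285.] 240 z.0325 [-0.0415  0.0104] z.017 [-0.0507  0.0065]
wrist [570. 323.] 60 z.0325 [-0.0732 -0.121 ] z.017 [-0.0849 -0.1351]
```

The middle tablet now lies flat in the trough (y≈101 mm at floor height). Next is the far tablet.

>>> {"name": "move_arm", "arguments": {
  "increments": [
    [20,-16,0,0,255],
    [40,-32,0,0,255],
    [60,-47,0,0,255],
    [60,-47,0,0,255],
    [60,-47,-30,0,255],
    [60,-47,-58,0,255],
    [60,-47,-58,0,255],
    [60,-47,-58,0,255]
  ]
}}

```text
clock: 5.98
tool_pos: [0.563, -0.0346, 0.0247]
tool_rot: [-3.122, -0.354, 0.0]
ft_force: [-0.3, 0.5, 0.6]
gripper_width: -0.0001
grasp_force: 0.0
```

```bash
python3 -c "
from plant import r
from h import *
look(r,())"
```

```text
5.98 tcp tray [0.0531 0.0015] [ 0.563  -0.0346  0.0247] f [-0.3  0.5  0.6]
```

>>> {"name": "move_arm", "arguments": {
  "increments": [
    [3,0,3,0,255],
    [2,6,3,0,255],
    [0,12,3,0,255],
    [-1,18,3,0,255],
    [-3,24,3,0,255],
    [-4,30,3,0,255],
    [-5,36,3,0,255],
    [-7,42,3,0,255],
    [-8,48,3,0,255],
    [-10,54,3,0,255],
    [-11,60,3,0,255],
    [-12,66,3,0,255]
  ]
}}

```text
clock: 6.98
tool_pos: [0.551, 0.032, 0.0284]
tool_rot: [3.121, 0.354, 0.0]
ft_force: [0.2, -0.4, 0.6]
gripper_width: -0.0002
grasp_force: 0.1
```

>>> {"name": "move_arm", "arguments": {
  "increments": [
    [-1,5,0,0,255],
    [-3,10,0,0,255],
    [-4,14,0,0,255],
    [-4,14,0,0,255],
    [-4,14,0,0,255],
    [-4,10,30,0,255],
    [0,-5,60,0,255],
    [0,-5,60,0,255]
  ]
}}

```text
clock: 7.65
tool_pos: [0.5548, 0.024, 0.0943]
tool_rot: [3.119, 0.352, 0.012]
ft_force: [0.8, -0.9, 0.3]
gripper_width: -0.0
grasp_force: 0.0
```

```bash
python3 -c "
from plant import r
from h import *
look(r)"
```

```text
7.65 tcp tray [0.0582 0.0605] [0.5548 0.024  0.0943] f [ 0.8 -0.9  0.3]
scene [326. 193.] 72 z.0325 [0.0379 0.0817] z.017 [0.0538 0.0931]
scene [311. 203.] 83 z.0325 [-0.0116  0.0878] z.017 [0.0029 0.0994]
scene [329. 227.] 122 z.0325 [-0.0516  0.0064] z.017 [-0.0382  0.0158]
wrist [272. 211.] 1172 z.0325 [0.0618 0.0948] z.017 [0.0567 0.0972]
wrist [544. 260.] 1071 z.0325 [ 0.0264 -0.0909] z.017 [ 0.0186 -0.1028]
wrist [268. 275.] 912 z.0325 [0.0158 0.0995] z.017 [0.0072 0.1024]
wrist [502. 324.] 446 z.0325 [-0.0252 -0.0696] z.017 [-0.037  -0.0798]
```

>>> {"name": "move_arm", "arguments": {
  "increments": [
    [-20,-28,0,0,255],
    [-42,-56,0,0,255],
    [-63,-84,0,0,255],
    [-84,-112,0,0,255],
    [-84,-112,0,0,255],
    [-84,-112,0,0,255]
  ]
}}

```text
clock: 8.25
tool_pos: [0.4659, -0.0864, 0.0872]
tool_rot: [-3.121, -0.349, 0.002]
ft_force: [0.1, 0.1, -0.5]
gripper_width: 0.0001
grasp_force: 0.0
```

```bash
python3 -c "
from plant import r
from h import *
look(r,('scene','wrist'))"
```

```text
8.25 tcp tray [-0.0531 -0.0272] [ 0.4659 -0.0864  0.0872] f [ 0.1  0.1 -0.5]
scene [311. 203.] 81 z.0325 [-0.0124  0.0863] z.017 [0.0021 0.0979]
scene [387. 226.] 130 z.0325 [ 0.0237 -0.0922] z.017 [ 0.0391 -0.0855]
scene [329. 227.] 127 z.0325 [-0.0522  0.0061] z.017 [-0.0388  0.0155]
scene [364. 236.] 126 z.0325 [-0.0322 -0.0685] z.017 [-0.0182 -0.0611]
wrist [117.  40.] 1781 z.0325 [0.0531 0.0875] z.017 [0.0558 0.0965]
wrist [499.  60.] 62 z.0325 [ 0.0427 -0.1256] z.017 [ 0.0446 -0.1335]
wrist [435.  92.] 1920 z.0325 [ 0.0256 -0.0912] z.017 [ 0.0262 -0.0964]
wrist [493. 103.] 100 z.0325 [ 0.0196 -0.1259] z.017 [ 0.0197 -0.1338]
wrist [123. 127.] 1447 z.0325 [0.0064 0.0921] z.017 [0.0055 0.1014]
wrist [388. 187.] 1371 z.0325 [-0.0306 -0.0674] z.017 [-0.0345 -0.0707]
wrist [272. 217.] 1387 z.0325 [-0.0508  0.0062] z.017 [-0.0562  0.0087]
wrist [183. 261.] 56 z.0325 [-0.0817  0.067 ] z.017 [-0.0897  0.0744]
```

>>> {"name": "move_arm", "arguments": {
  "increments": [
    [1,1,-30,0,255],
    [1,1,-59,0,255],
    [1,1,-59,0,255],
    [1,1,-59,0,255],
    [0,7,-59,0,255],
    [-1,13,-59,0,255],
    [-3,19,-59,0,255],
    [-4,25,-59,0,255],
    [-5,31,-59,0,255],
    [-6,37,-59,0,255],
    [-8,43,-59,0,255],
    [-9,49,-59,0,255]
  ]
}}

```text
clock: 9.35
tool_pos: [0.4579, -0.0359, 0.0294]
tool_rot: [3.121, 0.354, -0.0]
ft_force: [1.0, -0.6, -0.8]
gripper_width: -0.0002
grasp_force: 0.1
```

>>> {"name": "move_arm", "arguments": {
  "increments": [
    [-1,6,0,0,255],
    [-3,12,0,0,255],
    [-4,18,0,0,255],
    [-5,24,0,0,255],
    [-7,30,0,0,255],
    [-8,36,0,0,255],
    [-9,42,0,0,255],
    [-11,48,0,0,255],
    [-12,54,0,0,255],
    [-13,58,0,0,255],
    [-13,58,0,0,255],
    [-13,58,0,0,255]
  ]
}}

```text
clock: 10.35
tool_pos: [0.4451, 0.0216, 0.0293]
tool_rot: [3.121, 0.355, -0.0]
ft_force: [-0.4, -0.0, -0.7]
gripper_width: 0.0002
grasp_force: 0.0
```

>>> {"name": "move_arm", "arguments": {
  "increments": [
    [0,-4,30,0,255],
    [2,-12,70,0,255],
    [2,-52,70,0,255],
    [2,-82,70,0,255],
    [2,-82,70,0,255],
    [2,-82,70,0,255]
  ]
}}

```text
clock: 10.85
tool_pos: [0.4471, -0.062, 0.0994]
tool_rot: [3.122, 0.349, 0.0]
ft_force: [-0.5, 0.1, -0.4]
gripper_width: 0.0002
grasp_force: 0.0
```

```bash
python3 - <<'E'
from plant import r
from h import *
F=look(r)
a,w=F["scene"],F["wrist"]
i=np.hstack([cv2.resize(a["color"][140:300,230:450],(400,291)),cv2.resize(w["color"],(400,291),interpolation=cv2.INTER_AREA)])
cv2.imwrite("pics/p3.png",i[:,:,::-1])
E
```

```text
10.85 tcp tray [-0.066   0.0008] [ 0.4471 -0.062   0.0994] f [-0.5  0.1 -0.4]
scene [311. 203.] 77 z.0325 [-0.0123  0.086 ] z.017 [0.0022 0.0976]
scene [386. 226.] 129 z.0325 [ 0.0236 -0.0921] z.017 [ 0.0391 -0.0854]
scene [364. 236.] 110 z.0325 [-0.0301 -0.0678] z.017 [-0.0161 -0.0604]
wrist [170.  21.] 1633 z.0325 [0.0517 0.0903] z.017 [0.0552 0.0968]
wrist [477.  69.] 1816 z.0325 [ 0.0256 -0.0911] z.017 [ 0.0271 -0.0981]
wrist [533.  79.] 147 z.0325 [ 0.0199 -0.1255] z.017 [ 0.021 -0.135]
wrist [172. 105.] 1386 z.0325 [0.0054 0.0949] z.017 [0.0054 0.1018]
wrist [429. 162.] 1331 z.0325 [-0.0305 -0.0673] z.017 [-0.0331 -0.0725]
wrist [190. 188.] 1097 z.0325 [-0.0478  0.0898] z.017 [-0.0517  0.0963]
wrist [223. 237.] 60 z.0325 [-0.0828  0.0714] z.017 [-0.0893  0.0765]
wrist [260. 236.] 52 z.0325 [-0.0825  0.0455] z.017 [-0.089   0.0487]
wrist [276. 236.] 84 z.0325 [-0.0823  0.0342] z.017 [-0.0888  0.0365]
```

View pics/p3.png

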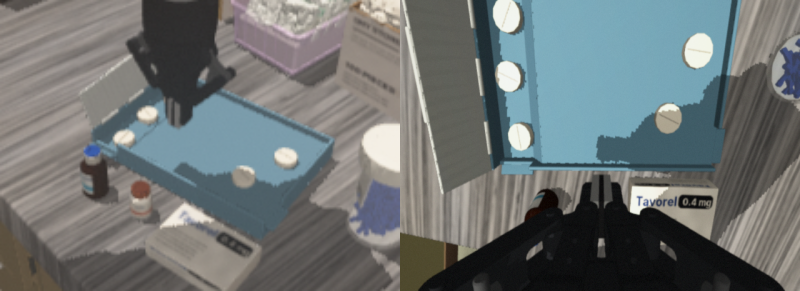

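The crops show three tablets flat in the trough, two still on the plate, and nothing disturbed. Next I'll go over and behind the open cover.

>>> {"name": "move_arm", "arguments": {
  "increments": [
    [0,0,30,0,255],
    [0,10,60,0,255],
    [5,45,70,0,255],
    [10,80,70,0,255],
    [15,115,70,0,255],
    [20,150,70,0,255],
    [25,187,70,0,255],
    [25,187,70,0,255],
    [25,187,70,0,255]
  ]
}}

```text
clock: 11.7
tool_pos: [0.4713, 0.1291, 0.1689]
tool_rot: [-3.12, -0.362, 0.002]
ft_force: [0.2, -0.9, 0.4]
gripper_width: 0.0002
grasp_force: 0.0
```

```bash
python3 - <<'E'
from plant import r
from h import *
F=look(r,())
a,w=r.grab_frame("scene"),r.grab_frame("wrist")
i=np.hstack([cv2.resize(a["color"][110:270,230:450],(400,291)),cv2.resize(w["color"],(400,291),interpolation=cv2.INTER_AREA)])
cv2.imwrite("pics/p4.png",i[:,:,::-1])
for n,p in (("hinge",(0,.123,.036)),("edge1.75",(0,.132,.086)),("edge2.15",(0,.151,.079))):
    q=np.append(toworld(np.array([.5116,-.048]),.226,p[:2]),p[2]);u=px(w,q);v=px(a,q)
    print(n,q.round(4),"wrist crop",400+u[0]*.625,u[1]*.7275,"scene crop",(v[0]-230)*1.818,(v[1]-110)*1.819)
E
```

```text
11.7 tcp tray [0.0004 0.1817] [0.4713 0.1291 0.1689] f [ 0.2 -0.9  0.4]
hinge [0.484  0.0719 0.036 ] wrist crop 642.2985755474264 137.89920169217956 scene crop 131.3857343869259 152.47022696045576
edge1.75 [0.482  0.0806 0.086 ] wrist crop 643.0463333363233 150.42637347796656 scene crop 124.54289767025556 119.11436139130824
edge2.15 [0.4778 0.0992 0.079 ] wrist crop 626.0442001495852 148.31148113932113 scene crop 113.36358085906734 118.42927007673485
```

View pics/p4.png

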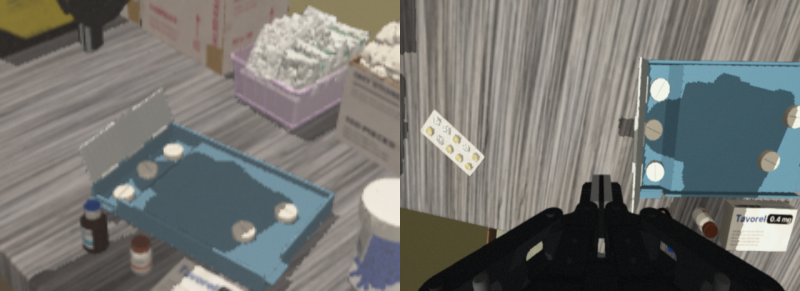

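>>> {"name": "move_arm", "arguments": {
  "increments": [
    [0,0,-35,0,255],
    [0,0,-70,0,255],
    [0,0,-107,0,255],
    [0,0,-107,0,255],
    [0,0,-107,0,255],
    [2,-8,-107,0,255],
    [3,-15,-107,0,255],
    [5,-22,-107,0,255],
    [6,-28,-107,0,255],
    [8,-34,-107,0,255],
    [9,-40,-107,0,255],
    [10,-45,-107,0,255]
  ]
}}

```text
clock: 12.8
tool_pos: [0.4825, 0.0806, 0.0626]
tool_rot: [3.122, 0.353, 0.001]
ft_force: [0.7, 0.9, -0.8]
gripper_width: 0.0
grasp_force: 0.3
```

>>> {"name": "move_arm", "arguments": {
  "increments": [
    [1,-5,0,0,255],
    [2,-10,0,0,255],
    [3,-15,0,0,255],
    [4,-20,0,0,255],
    [6,-25,0,0,255],
    [7,-30,0,0,255],
    [8,-33,0,0,255],
    [8,-33,0,0,255]
  ]
}}

```text
clock: 13.47
tool_pos: [0.4904, 0.0477, 0.0624]
tool_rot: [3.121, 0.353, 0.0]
ft_force: [-0.0, -0.1, 0.1]
gripper_width: -0.0001
grasp_force: 0.0
```

```bash
python3 - <<'E'
from plant import r
from h import *
F=look(r,())
a,w=r.grab_frame("scene"),r.grab_frame("wrist")
i=np.hstack([cv2.resize(a["color"][110:270,230:450],(400,291)),cv2.resize(w["color"],(400,291),interpolation=cv2.INTER_AREA)])
cv2.imwrite("pics/p5.png",i[:,:,::-1])
E
```

```text
13.47 tcp tray [0.0008 0.098 ] [0.4904 0.0477 0.0624] f [-0.  -0.1  0.1]
```

View pics/p5.png

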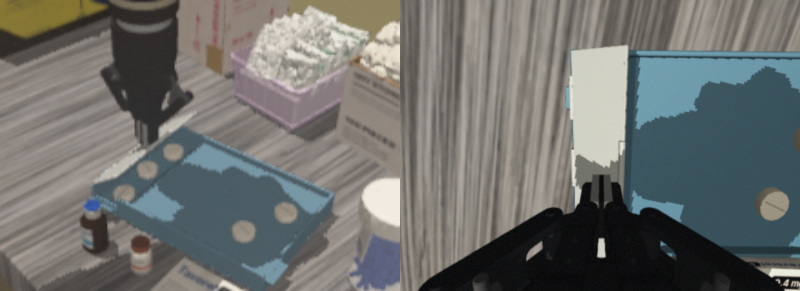

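The cover is tipped about halfway over, with the fingers on top of it. I'll press it down now.

>>> {"name": "move_arm", "arguments": {
  "increments": [
    [0,-2,-4,0,255],
    [1,-4,-8,0,255],
    [1,-5,-12,0,255],
    [1,-5,-16,0,255],
    [1,-5,-20,0,255],
    [1,-5,-23,0,255],
    [1,-5,-25,0,255],
    [1,-5,-25,0,255],
    [1,-5,-25,0,255]
  ]
}}

```text
clock: 14.32
tool_pos: [0.4909, 0.0434, 0.0375]
tool_rot: [3.121, 0.354, -0.001]
ft_force: [-2.2, -0.9, 4.5]
gripper_width: -0.0001
grasp_force: 2.4
```

>>> {"name": "move_arm", "arguments": {
  "increments": [
    [0,0,-1,0,255],
    [0,0,-2,0,255],
    [0,0,-2,0,255],
    [0,0,-2,0,255]
  ]
}}

```text
clock: 14.65
tool_pos: [0.491, 0.0434, 0.0373]
tool_rot: [3.121, 0.354, -0.0]
ft_force: [-10.9, 0.4, 22.5]
gripper_width: -0.0001
grasp_force: 11.4
```

Pressed to z = 37.3 mm with a rising force, so the cover is shut against its stop. I'll retreat and check.

>>> {"name": "move_arm", "arguments": {
  "increments": [
    [0,0,12,0,255],
    [0,0,40,0,255],
    [0,0,80,0,255],
    [0,0,120,0,255],
    [0,-35,140,0,255],
    [0,-70,140,0,255],
    [0,-105,140,0,255],
    [0,-105,140,0,255],
    [0,-105,140,0,255]
  ]
}}

```text
clock: 15.4
tool_pos: [0.4911, -0.063, 0.1754]
tool_rot: [-3.122, -0.349, -0.0]
ft_force: [-0.3, 0.8, -0.2]
gripper_width: -0.0
grasp_force: 0.0
```

```bash
python3 - <<'E'
from plant import r
from h import *
F=look(r,())
a,w=r.grab_frame("scene"),r.grab_frame("wrist")
i=np.hstack([cv2.resize(a["color"][140:300,230:450],(400,291),interpolation=2),cv2.resize(w["color"],(400,291),interpolation=cv2.INTER_AREA)])
cv2.imwrite("pics/p6.png",i[:,:,::-1])
E
```

```text
15.4 tcp tray [-0.0234 -0.01  ] [ 0.4911 -0.063   0.1754] f [-0.3  0.8 -0.2]
```

View pics/p6.png

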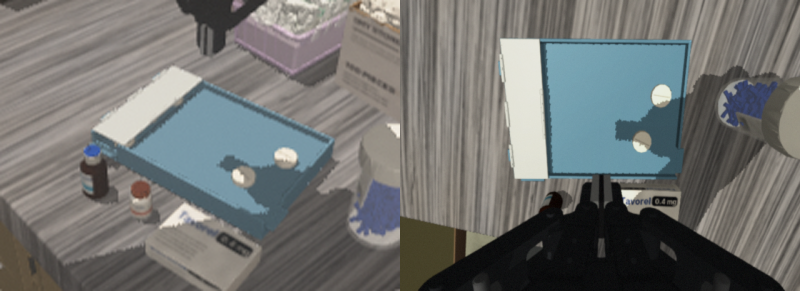

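The cover lies flat and shut over the trough, two tablets remain on the plate at wrist crop (661,96) and (642,142), and the jar, carton and vials are in place.

```bash
python3 -c "
from plant import r
print(r.hand_in())"
```

```text
the job is handed in; nothing more can be done
None
```

I swept three tablets into the trough, left the other two on the plate, pressed the cover shut and handed the job in at about 15.5 s; the jar, carton and vials looked undisturbed, and the hand-in returned no verdict.

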